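Make up the soldering kit and the doming kit at a jeweller's bench

TASK

Make up two kits from the stock on the bench: in the square wooden tray the soldering kit, with the long charcoal block flat in the long bay and the flux bottle and the little clamp stand upright in the two small bays, one in each (either way round); in the round steel pan the doming kit, with the brass doming block and the squat jar side by side, upright on its floor. The short charcoal block is not needed: leave it where it lies, and do not let the flux bottle tip over at any time.

Things in the scene. Friction and masses are not known exactly. Their poses are not given: they have to be found in the camera images.
- tray: square wooden tray, pale floor, dark walls, fixed, 158 x 158 mm outside; floor 4 mm thick; walls and 4 mm partitions 14 mm high. Origin: centre of underside, z up. On its +x side (far from the robot, turned up to 30 degrees) one long bay 72 (x) x 148 (y) mm inside, centred at x 38, y 0 mm; on its -x side two small bays 72 x 72 mm inside, centred at x -38, y +38 and x -38, y -38 mm
- pan: round steel pan with a dark floor, fixed to the bench, 170 mm across the rim, 12 mm high, wall 4 mm; flat floor 4 mm thick, about 148 mm across inside. Origin: centre of its underside, z up; its yaw means nothing
- long_block: the long charcoal soldering block: matt black bar 112 (its x) x 42 (its y) x 36 mm high, 0.12 kg. Origin: centre of its underside, z up
- short_block: the short charcoal block, to be left where it lies: matt black, 50 (its x) x 42 (its y) x 36 mm high. Origin: centre of its underside, z up
- flux_bottle: tall narrow white plastic bottle with shoulder, neck and cap, 40 mm diameter, 80 mm high, the straight body reaching to at least 40 mm height, 0.09 kg, standing. Origin: centre of its underside, z up; its yaw means nothing
- clamp_stand: little steel third-hand clamp stand, 76 mm high, 0.22 kg: round dark base 42 mm diameter, 14 mm high; stem 10 mm diameter; round clamp head 20 mm diameter from 42 to 76 mm height (grip here). A jaw 4 mm wide juts from the head along the stand's +x at 49 to 55 mm height, to 30 mm from the axis, so close the fingers along the stand's y. Origin: centre of base underside, z up
- doming_block: brass cube with round hollows on its faces, 42 x 42 x 42 mm, 0.5 kg. Origin: centre of its underside, z up
- squat_jar: squat round amber jar with aluminium lid, 54 mm diameter, 42 mm high, 0.11 kg, standing. Origin: centre of its underside, z up; its yaw means nothing
Not all that is in view belongs to the job. What is shaped like the flux_bottle but green or purple is not meant.

How it is judged (in metres and radians):
At the end, for the whole second after the job is handed in: At rest, upright (0.1 rad), on the container floor (4 mm): long block within 19 mm across and 24 mm along of the long bay's centre; bottle and stand one per small bay, 19 mm; cube and jar within 62 mm of the pan's centre; short block moved under 15 mm (x of long_block in the frame of tray between 0.019 and 0.057 m and y of long_block in the frame of tray between -0.024 and 0.024 m and z of long_block in the frame of tray between 0.001 and 0.008 m and angle between each of long_block, flux_bottle, clamp_stand, doming_block, squat_jar's own z axis and vertical below 0.1 rad and linear speed of each of long_block, flux_bottle, clamp_stand, doming_block, squat_jar below 0.02 m/s and ((x of flux_bottle in the frame of tray between -0.057 and -0.019 m and y of flux_bottle in the frame of tray between 0.019 and 0.057 m and x of clamp_stand in the frame of tray between -0.057 and -0.019 m and y of clamp_stand in the frame of tray between -0.057 and -0.019 m) or (x of flux_bottle in the frame of tray between -0.057 and -0.019 m and y of flux_bottle in the frame of tray between -0.057 and -0.019 m and x of clamp_stand in the frame of tray between -0.057 and -0.019 m and y of clamp_stand in the frame of tray between 0.019 and 0.057 m)) and z of flux_bottle in the frame of tray between 0.001 and 0.008 m and z of clamp_stand in the frame of tray between 0.001 and 0.008 m and horizontal distance between each of doming_block, squat_jar and pan below 0.062 m and z of doming_block in the frame of pan between 0.001 and 0.008 m and z of squat_jar in the frame of pan between 0.001 and 0.008 m and distance of short_block from where it was at the start of the episode below 0.015 m); the robot touches nothing.
It fails at once if the flux bottle tips over (more than 0.5 rad) (angle between flux_bottle's own z axis and vertical above 0.5 rad).
It fails at once if the short charcoal block is disturbed (moved more than 15 mm) (distance of short_block from where it was at the start of the episode above 0.015 m).
It also fails if it takes over 144 s, if anything falls off the work surface, if the arm or the gripper's body presses on something with over 40 N, if the wrist force passes 120 N, or if a joint passes its speed limit or range.

ROBOT

A 6-joint arm with a two-finger parallel gripper is mounted at the origin on the work surface. World frame = base frame: x ahead of the robot, y to its left, z up, the work surface at z = 0. Lengths are in m, angles in degrees, forces in N, time in s.
With the tool pointing down it reaches from about 0.3 to 0.75 m from the base axis. Payload 8.5 kg.
Tool frame: the origin (TCP) lies midway between the tips of the shut fingers; the grasp point (between the pads) lies 19 mm behind it; z points along the fingers, y is the line along which they close (so a half turn about z gives the same grasp; the last joint's range is limited). The gripper opens to 85 mm and grips with 20 to 120 N. Pads are 22 mm wide; open, the fingers measure 114 mm over their backs; the gripper's body (76 mm by 85 mm) begins 54 mm behind the grasp point. The pads swing forward as they close: fully open they stand 13 mm farther back than shut.
Start: joints at [54.643, 21.807, 74.336, -0, 83.858, -12.336], TCP at [0.215, 0.506, 0.205] pointing down, gripper open.
Joint ranges: [-178.18, 178.18], [-50.72, 133.34], [12.68, 142.11], [-81.47, 261.47], [9.98, 163.14], [-165.26, 165.26]. Speed limits (degrees/s): [136.94, 136.94, 180, 180, 180, 180].

INTERFACE

Orientations are given as a 3x3 rotation matrix whose columns are the frame's x, y, z axes.
In Python, from rig import env, viewer, recognise, pinpoint gives the robot as it stands.
- The arm moves only by the tool move_arm, never from a script. Its argument "plan" is text: rows parted by semicolons, each of 7 numbers parted by spaces: the shift along the tool's x, y, z in m, then the turn, a rotation vector about the tool's x, y, z in rad, then the finger opening in m, from 0 to 0.0854. A call has 1 to 12 rows; each row shifts and turns the commanded pose from where the row before left it, along the tool's axes as they then stand; what a row does not reach is not made up. A row lasts 1/8 s, in which the tool goes at most 62.5 mm and 10.7 degrees, less where a joint would pass 70% of its speed; a pose out of reach is approached as far as the arm can. A call is refused whole if a number of a shift passes 0.0625 or a number of a turn 0.188, either way. A call with a gripper value outside its range is refused whole. The fingers move at their own pace and stop on an object; "grip_force" is the grip in N (left out, the last holds). Time passes only in rows, so rows that do not move let the fingers close. It gives the time, the measured TCP pose, the force, the opening and the grip force at its end, in the units of the state.
- env.observe(): the state, without advancing time (a new reading comes with each control period).
- viewer.get_image(name): name is "scene" or "top" or "wrist"; returns (picture, depth): 400x640x3 uint8, red, green, blue; 400x640 float32, m along the optical axis (not along the pixel's ray), 0 where there is no reading.
- viewer.calibration(name): a dict with "fx", "fy", "cx", "cy" (pixels), "R" (3x3) and "t" (3): a world point X has camera coordinates R X + t. Camera axes: x right, y down, z forward; pixel columns grow to the right and rows downward; lengths in m; the calibration is good to about 2 mm. A picture is of the moment at which its call begins: read the wrist's pose just before it. calibration takes no time and is no camera call; for the wrist camera it gives the pose at the moment of the call.
- env.close_job(): hands the job in; it is judged then, once.
Trained networks look in the newest picture that a camera, given by its name, has taken for a name from the list of things; names that differ only in an ending like _2 or _b are one class to them, and where a whole thing is asked for, a point or a joint stands for the part that bears it (a point fixed in the world has none). Each returns a list of dicts, best first, with "conf" (0 to 1); they miss things now and then, are a little off and sometimes report something else, mostly with a low value. They report only what shows in the picture. A call takes as long as a camera call. They do not tell look-alikes from the thing itself.
- recognise(camera, name): "extent" ([centre column, centre row, width, height] in pixels, round what is visible of it).
- pinpoint(camera, name): "pixel" ([column, row] in pixels: a listed point, or the origin of a listed thing).
The state is a dict: "time_s": time; "q": joint angles; "qvel": joint speeds; "joint_efforts": joint torques, N m; "position": TCP position; "tool_rot": TCP orientation; "ft_force": force on the tool from outside, world axes, zero at the start; "wrist_torque": the same for the moment, N m; "grip_width": finger opening in m; "gripper_force": force on a finger pad.
Only numpy, scipy, OpenCV 4.12 (cv2) and the standard library are available. Lean on these libraries where they do the work, as an engineer would, in place of code of your own. Each camera call takes 0.05 s, during which the arm holds its last target. There are 200 camera calls.

## Working session

There is one attempt and no reset: what is moved stays moved. The work goes in short steps, Python scripts to look and compute and a tool call to move; the robot and the scene stay as the last step left them, time stands still between calls to the robot, and variables do not carry over. Pictures are saved under pics/ and viewed, at most 14 in all, crops included, and the job is handed in when it is done.

Besides the shell and the picture viewer there is one more tool, called after ">>>" by a JSON object that holds its "op" and its "data". move_arm: Moves the arm, as the interface text tells. Its arguments: {"type":"object","properties":{"plan":{"type":"string"},"grip_force":{"type":"number"}},"required":["plan"]}

```bash
ls; mkdir -p pics; python3 - <<'E'
from rig import env, viewer, recognise, pinpoint
import cv2
for n in ("scene","top"):
    im,d=viewer.get_image(n); cv2.imwrite(f"pics/{n}0.png",im[:,:,::-1])
    c=viewer.calibration(n); print(n,{k:(v if not hasattr(v,'tolist') else v.tolist()) for k,v in c.items()})
    for t in "tray pan long_block short_block flux_bottle clamp_stand doming_block squat_jar".split():
        print(t,[([round(x) for x in r['pixel']],round(r['conf'],2)) for r in pinpoint(n,t)][:4])
print(env.observe())
E
```

```text
pics
scene {'fx': 361.08215555728856, 'fy': 361.08215555728856, 'cx': 325.14992847432137, 'cy': 202.0347268736865, 'R': [[0.059850810588311494, 0.9979223847324642, -0.023849413447586888], [0.5578492078124364, -0.05325121486878261, -0.828232195376415], [-0.8277814577622282, 0.036265991850087644, -0.5598773401560115]], 't': [-0.028979018389773584, -0.23926951746173347, 1.4878538951670663]}
tray [([378, 243], 0.72)]
pan [([276, 246], 0.95), ([360, 204], 0.25)]
long_block []
short_block [([363, 202], 0.58)]
flux_bottle [([308, 193], 0.8), ([260, 194], 0.73), ([278, 202], 0.55), ([284, 193], 0.5)]
clamp_stand [([440, 197], 0.5)]
doming_block [([218, 212], 0.75)]
squat_jar [([206, 239], 0.93), ([278, 248], 0.42)]
top {'fx': 362.43431601887124, 'fy': 362.43431601887124, 'cx': 326.21190044057033, 'cy': 201.16905763179045, 'R': [[0.022001485223558413, -0.9997520461406283, 0.0034323294690864377], [-0.9957412272372453, -0.022220401034638536, -0.08947436592636007], [0.08952844814929992, -0.0014491430180146301, -0.9959832111820417]], 't': [0.0052855434014735, 0.4949820893190959, 0.821113193205224
[... 378 characters left out ...]
8588407e+01, -1.23373921e+01]), 'qvel': array([-0.04622532,  0.0057557 , -0.03425879,  0.0088411 ,  0.01244324,
        0.01523527]), 'joint_efforts': array([ 1.31076475e-03, -4.48322654e+01, -2.31464338e+01, -1.06888058e-04,
        5.28242381e-04, -1.42115523e-04]), 'position': array([0.21508847, 0.5061722 , 0.2054506 ]), 'tool_rot': array([[-9.20358239e-01,  3.91076351e-01,  4.67799118e-06],
       [ 3.91076350e-01,  9.20358238e-01,  3.64256536e-05],
       [ 9.93978394e-06,  3.53541021e-05, -9.99999999e-01]]), 'ft_force': array([-0.84244155,  0.35514212,  0.38803289]), 'wrist_torque': array([ 0.00252392,  0.05628309, -0.01085325]), 'gripper_force': 0.0, 'grip_width': 0.08551692349944488}
```

View pics/top0.png

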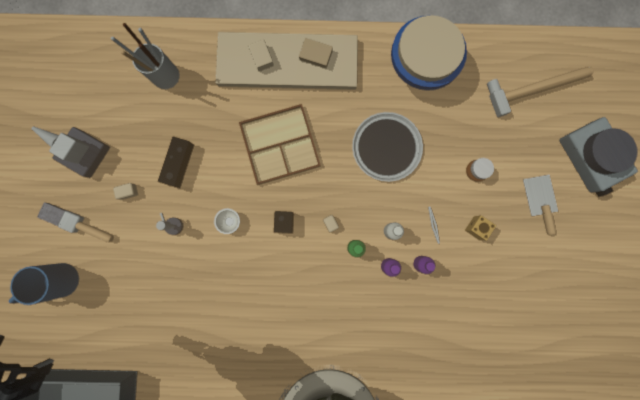

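View pics/scene0.png

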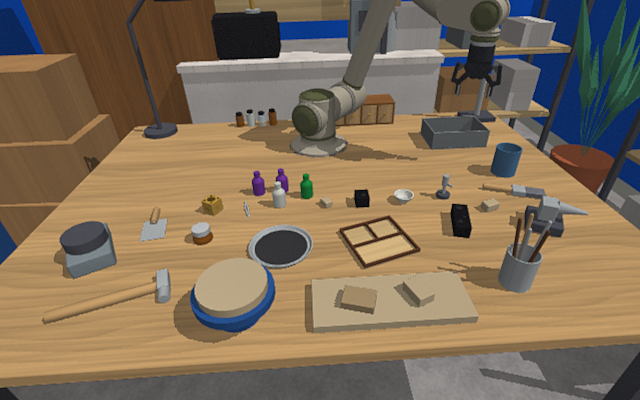

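The top view shows these look-alikes:
- **Bottles:** white (396,231) is the flux bottle. Green (356,248) and purple (392,267) and (425,264) are decoys.
- **Black blocks:** the long one is at (176,162). The short one at (284,222) stays put.
- **Stand:** (170,226).
- **Cube:** (482,228).
- **Amber jar:** (481,169). The bowl at (228,221) isn't part of the job.
- **Tray and pan:** tray at (280,145), pan at (388,147).

Next I'll measure from both clouds.

```bash
cat > h.py <<'E'
from rig import env, viewer, recognise, pinpoint
import cv2, numpy as np
def cloud(n):
    im,d=viewer.get_image(n); c=viewer.calibration(n)
    v,u=np.mgrid[:400,:640]
    P=np.stack([(u-c['cx'])/c['fx']*d,(v-c['cy'])/c['fy']*d,d],-1)
    W=(P-c['t'])@np.array(c['R'])
    W[d==0]=np.nan
    return im,W
def raster(Ws,xc,yc,half=.06,zmin=.012,res=.001):
    pass
def sel(W,x,y,r,z0,z1):
    m=(np.hypot(W[...,0]-x,W[...,1]-y)<r)&(W[...,2]>z0)&(W[...,2]<z1); return W[m]
def rect(p):
    (c,s,a)=cv2.minAreaRect((p[:,:2]*1000).astype(np.float32)); return np.round(c,1),np.round(s,1),round(a,1)
E
python3 - <<'E'
from h import *
C={n:cloud(n) for n in ("top","scene")}
im=C['top'][0]
W=C['top'][1]
pix=dict(long=(176,162),short=(284,222),flux=(396,231),green=(356,248),purp=(392,267),stand=(170,226),cube=(482,228),jar=(481,169),tray=(280,145),pan=(388,147),bowl=(228,221),bit=(332,224),wood=(125,191),tool=(434,226))
print("table z",[np.nanmedian(C[n][1][(abs(C[n][1][...,2])<.02)][:,2]).round(4) for n in C])
for k,(u,v) in pix.items():
    w=W[v,u]; print(k,w.round(3))
    for n in C:
        r=.045 if k not in('long','tray','pan') else .12 if k!='long' else .075
        p=sel(C[n][1],w[0],w[1],r,.008,.12)
        if len(p)<5: continue
        z=np.percentile(p[:,2],97); t=p[p[:,2]>z-.008]
        print('  ',n,len(p),'ztop',z.round(4),'all',*rect(p),'top',*rect(t),t[:,:2].mean(0).round(4))
big=lambda x0,x1,y0,y1:cv2.resize(im[y0:y1,x0:x1,::-1],None,fx=4,fy=4,interpolation=cv2.INTER_CUBIC)
cv2.imwrite('pics/crop1.png',np.vstack([big(340,530,150,280),]))
cv2.imwrite('pics/crop2.png',big(140,335,100,245))
E
```

```text
table z [np.float64(-0.0001), np.float64(0.0001)]
long [0.577 0.366 0.033]
   top 1082 ztop 0.0379 all [578.8 371.4] [ 43.5 112.6] 75.3 top [578.4 371.4] [ 43.3 111.7] 74.7 [0.5781 0.3708]
   scene 556 ztop 0.0376 all [584.  372.5] [ 42.3 115.2] 75.3 top [583.6 372.7] [ 41.9 114.2] 75.4 [0.5885 0.3705]
short [0.444 0.111 0.036]
   top 422 ztop 0.0386 all [444.  113.9] [41.9 50. ] 89.0 top [443.9 113.9] [50.2 41.5] 0.8 [0.4439 0.1138]
   scene 233 ztop 0.0377 all [450.3 115.1] [42.2 52.8] 85.8 top [449.5 115.1] [42.1 51.4] 86.0 [0.4525 0.1143]
flux [ 0.428 -0.135  0.08 ]
   top 281 ztop 0.0809 all [ 428.7 -138.2] [37.2 36.8] 88.4 top [ 428.6 -139.1] [18.4 17.3] 89.4 [ 0.4291 -0.1389]
   scene 257 ztop 0.0798 all [ 439.2 -137.3] [29.8 39.2] 7.5 top [ 433.9 -138.1] [19.7 15.7] 3.5 [ 0.4367 -0.1383]
green [ 0.39 -0.05  0.08]
   top 261 ztop 0.0812 all [388.  -53.7] [37.7 37.9] 0.9 top [388.2 -54.1] [17.1 17.4] 1.0 [ 0.3882 -0.0541]
   scene 237 ztop 0.0802 all [399.7 -53.6] [36.8 29.2] 76.4 top [393.7 -52.7] [14.5 18.3] 60.9 [ 0.3953 -0.0534]
purp [ 0.352 -0.127  0.081]
   top 297 ztop 0
[... 1551 characters left out ...]
 244.5] [56.5 56.9] 47.7 top [442.9 244.5] [56.5 56.9] 47.7 [0.4437 0.2471]
   scene 187 ztop 0.0268 all [448.6 244.2] [59.2 57.3] 14.8 top [448.6 244.2] [59.2 57.3] 14.8 [0.4464 0.2469]
bit [0.442 0.002 0.024]
   top 171 ztop 0.0239 all [443.    4.4] [35.3 25. ] 27.8 top [443.    4.4] [35.3 25. ] 27.8 [0.443  0.0044]
   scene 86 ztop 0.0232 all [448.5   5.1] [38.  26.4] 28.3 top [448.5   5.1] [38.  26.4] 28.3 [0.4516 0.0055]
wood [0.508 0.484 0.024]
   top 297 ztop 0.0269 all [508.4 488. ] [30.5 45.1] 18.1 top [508.2 488.1] [30.1 45.4] 16.4 [0.5078 0.4874]
   scene 162 ztop 0.0261 all [513.5 489.9] [33. 46.] 15.6 top [513.8 488.8] [32.4 44. ] 14.6 [0.5159 0.4877]
tool [ 0.443 -0.24   0.002]
```

View pics/crop1.png

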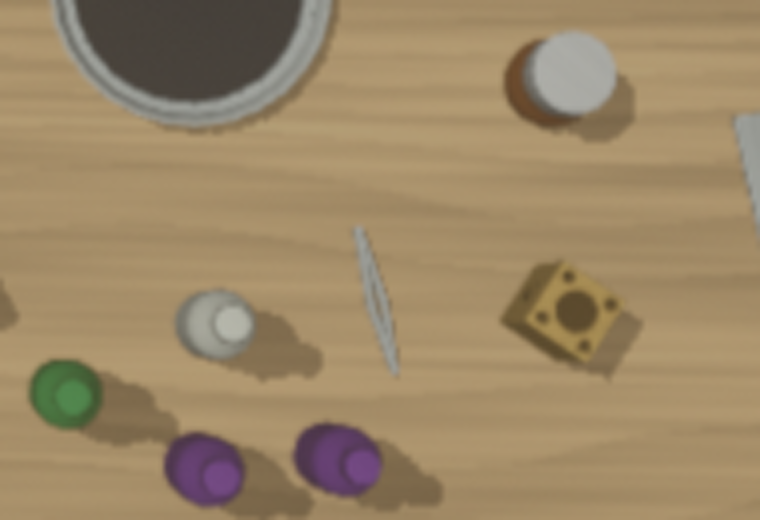

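View pics/crop2.png

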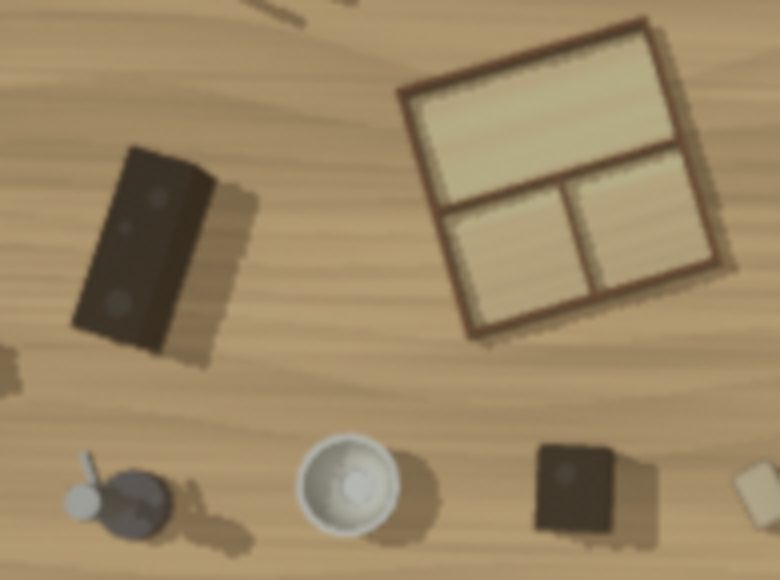

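Crops confirm the choice: the white bottle is at top-view (396,231), the long bar at (176,162), and the short block (284,222) stays. The stand's jaw points towards far x. The two cameras differ by about 5 mm in x, so I'll refine with the wrist camera.

```bash
cat >> h.py <<'E'
def plan(xyz,yaw,g,n=None):
    """rows (tool frame) from current pose to xyz with closing-axis angle yaw (deg, mod 180)"""
    s=env.observe(); p=np.array(s['position']); R=np.array(s['tool_rot'])
    y=np.degrees(np.arctan2(R[1,1],R[0,1])); d=(yaw-y+90)%180-90
    q=s['q'][5]
    q1f=np.degrees(np.arctan2(xyz[1],xyz[0])); 
    if abs(q1f-(y+d))>160: d-=np.sign(d)*180
    dp=np.array(xyz)-p
    n=n or int(max(np.ceil(np.linalg.norm(dp)/.055),np.ceil(abs(d)/9.5),1))
    out=[]; pos=p.copy(); a=np.radians(y)
    st=round(np.radians(-d)/n,3)
    for i in range(1,n+1):
        T=np.stack([[-np.sin(a),np.cos(a),0],[np.cos(a),np.sin(a),0],[0,0,-1]],1)
        T[:,0]=np.cross(T[:,1],T[:,2])
        sh=np.round(T.T@(p+dp*i/n-pos),3); pos=pos+T@sh; a-=st
        out.append(' '.join('%g'%v for v in [*(sh+0.),0,0,st,g]))
    print('from',p.round(4),'yaw',y.round(1),'turn',d.round(1),'rows',n); print('; '.join(out))
E
python3 - <<'E'
from h import *
plan([.44,.36,.26],75,.085)
C={n:cloud(n) for n in ("top","scene")}
for n in C:
    W=C[n][1]; j=sel(W,.433,.373,.045,.046,.058); h=sel(W,.433,.373,.045,.060,.08)
    print(n,h[:,:2].mean(0).round(4)); print((j[:,:2]*1000).round(0).tolist())
E
```

```text
from [0.2151 0.5062 0.2055] yaw 67.0 turn 8.0 rows 5
-0.053 -0.009 -0.011 0 0 -0.028 0.085; -0.052 -0.011 -0.011 0 0 -0.028 0.085; -0.053 -0.012 -0.011 0 0 -0.028 0.085; -0.051 -0.014 -0.011 0 0 -0.028 0.085; -0.052 -0.015 -0.011 0 0 -0.028 0.085
top [0.4299 0.3716]
[[457.0, 385.0], [457.0, 383.0], [455.0, 385.0], [455.0, 384.0], [455.0, 381.0], [453.0, 384.0], [453.0, 381.0], [453.0, 380.0], [451.0, 384.0], [450.0, 380.0], [451.0, 381.0], [448.0, 383.0], [448.0, 381.0], [448.0, 379.0], [446.0, 380.0], [446.0, 378.0], [446.0, 379.0], [444.0, 381.0], [444.0, 379.0], [444.0, 377.0], [442.0, 380.0], [442.0, 378.0], [442.0, 376.0], [440.0, 376.0], [438.0, 370.0], [438.0, 369.0], [435.0, 366.0], [435.0, 367.0], [433.0, 364.0], [433.0, 365.0], [431.0, 365.0], [431.0, 364.0], [429.0, 365.0], [429.0, 364.0], [429.0, 365.0], [426.0, 365.0], [427.0, 365.0], [424.0, 366.0], [424.0, 366.0], [422.0, 368.0], [422.0, 368.0], [422.0, 367.0], [420.0, 374.0], [420.0, 373.0], [420.0, 374.0]]
scene [0.4377 0.3729]
[[430.0, 366.0], [432.0, 366.0], [436.0, 367.0], [439.0, 369.0], [440.0, 381.0], [434.0, 365.0], [438.0, 367.0], [442.0, 368.0], [441.0, 371.0], [444.0, 373.0], [441.0, 378.0], [440.0, 382.0], [435.0, 366.0], [437.0, 368.0], [442.0, 369.0], [444.0, 371.0], [446.0, 373.0], [441.0, 378.0], [445.0, 380.0], [449.0, 381.0], [442.0, 369.0], [441.0, 373.0], [441.0, 376.0], [447.0, 377.0], [449.0, 379.0], [447.0, 383.0], [455.0, 382.0], [455.0, 385.0], [452.0, 381.0], [456.0, 382.0], [458.0, 385.0], [461.0, 386.0], [458.0, 382.0], [462.0, 383.0], [462.0, 386.0]]
```

>>> {"op": "move_arm", "data": {"plan": "-0.053 -0.009 -0.011 0 0 -0.028 0.085; -0.052 -0.011 -0.011 0 0 -0.028 0.085; -0.053 -0.012 -0.011 0 0 -0.028 0.085; -0.051 -0.014 -0.011 0 0 -0.028 0.085; -0.052 -0.015 -0.011 0 0 -0.028 0.085; 0 0 0 0 0 0 0.085; 0 0 0 0 0 0 0.085"}}

```text
time_s: 1.98
position: [0.4398, 0.3603, 0.2602]
tool_rot: [[-0.966, 0.259, -0.001], [0.259, 0.966, -0.0], [0.001, -0.0, -1.0]]
ft_force: [-0.6, -0.1, -0.1]
grip_width: 0.0849
gripper_force: 0.0
```

```bash
cat >> h.py <<'E'
def look(n='wrist',name=None,**q):
    im,W=cloud(n)
    if name: cv2.imwrite(f'pics/{name}.png',im[:,:,::-1])
    for k,(x,y,r,z0) in q.items():
        p=sel(W,x,y,r,z0,.13)
        if len(p)<5: print(k,'none'); continue
        z=np.percentile(p[:,2],97); t=p[p[:,2]>z-.006]
        print(k,len(p),'ztop',z.round(4),'all',*rect(p),'top',*rect(t))
    return im,W
E
python3 - <<'E'
from h import *
c=viewer.calibration('wrist'); print(env.observe()['position'], 'cam',(-np.array(c['R']).T@c['t']).round(3), np.array(c['R'])[2].round(2),c['fx'])
im,W=look(name='w1',long=(.581,.372,.075,.01),stand=(.432,.373,.04,.008))
print('seen x',np.nanmin(W[...,0]),np.nanmax(W[...,0]),'y',np.nanmin(W[...,1]),np.nanmax(W[...,1]))
E
```

```text
[0.43975265 0.36032178 0.26015452] cam [0.362 0.38  0.43 ] [ 0.3  -0.08 -0.95] 301.3525367309896
long 2219 ztop 0.0381 all [577.1 373. ] [ 42.2 111.9] 75.2 top [577.1 372.9] [ 42.2 111.8] 75.3
stand 772 ztop 0.0777 all [429.4 373.6] [40.6 43.5] 71.1 top [428.2 374.5] [19.1 19. ] 39.1
seen x 0.14769996122746556 2.1715236666936426 y -0.3453345816378053 1.6318770108795395
```

```bash
python3 - <<'E'
from h import *
plan([.5785,.3725,.11],75.2,.085)
E
```

```text
from [0.4393 0.3607 0.2602] yaw 75.0 turn 0.2 rows 4
-0.033 0.012 0.038 0 0 -0.001 0.085; -0.033 0.012 0.037 0 0 -0.001 0.085; -0.033 0.011 0.038 0 0 -0.001 0.085; -0.032 0.012 0.037 0 0 -0.001 0.085
```

>>> {"op": "move_arm", "data": {"plan": "-0.033 0.012 0.038 0 0 -0.001 0.085; -0.033 0.012 0.037 0 0 -0.001 0.085; -0.033 0.011 0.038 0 0 -0.001 0.085; -0.032 0.012 0.037 0 0 -0.001 0.085; 0 0 0 0 0 0 0.085; 0 0 0.04 0 0 0 0.085; 0 0 0.03 0 0 0 0.085; 0 0 0.018 0 0 0 0.085; 0 0 0.01 0 0 0 0.085; 0 0 0 0 0 0 0.085"}}

```text
time_s: 3.28
position: [0.5787, 0.3722, 0.0129]
tool_rot: [[-0.967, 0.255, 0.0], [0.255, 0.967, 0.0], [-0.0, 0.0, -1.0]]
ft_force: [-0.3, -0.8, 0.1]
grip_width: 0.0849
gripper_force: 0.0
```

>>> {"op": "move_arm", "data": {"plan": "0 0 0 0 0 0 0.03; 0 0 0 0 0 0 0.03; 0 0 0 0 0 0 0.03; 0 0 0 0 0 0 0.03; 0 0 0 0 0 0 0.03; 0 0 0 0 0 0 0.03; 0 0 0 0 0 0 0.03; 0 0 0 0 0 0 0.03", "grip_force": 40}}

```text
time_s: 4.28
position: [0.5788, 0.3719, 0.0124]
tool_rot: [[-0.967, 0.255, -0.0], [0.255, 0.967, -0.0], [0.0, -0.0, -1.0]]
ft_force: [-0.0, -0.4, -0.5]
grip_width: 0.0301
gripper_force: 0.0
```

```bash
python3 - <<'E'
from h import *
im,W=look('wrist')
im2,W2=look('top',long=(.5785,.3725,.1,.01))
cv2.imwrite('pics/a.png',np.hstack([cv2.resize(im[:,:,::-1],(480,300)),cv2.resize(im2[110:210,110:230,::-1],(360,300))])[:,:800])
E
```

```text
long 822 ztop 0.1212 all [580.1 356.3] [116.3  81.6] 8.3 top [569.4 332.2] [46.2 33. ] 82.7
```

View pics/a.png

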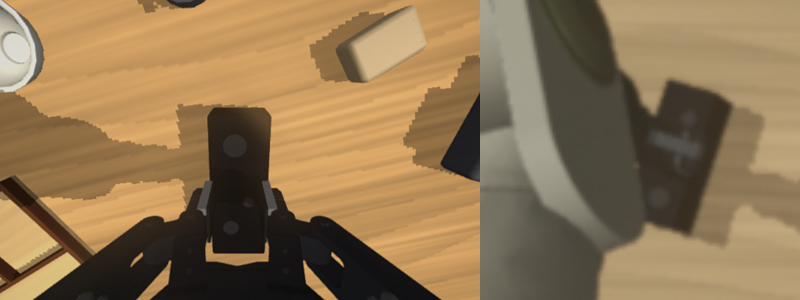

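The wrist view shows the pads around the block at (240,210), but no force reads. I'll close further.

>>> {"op": "move_arm", "data": {"plan": "0 0 0 0 0 0 0; 0 0 0 0 0 0 0; 0 0 0 0 0 0 0; 0 0 0 0 0 0 0", "grip_force": 40}}

```text
time_s: 4.88
position: [0.5788, 0.3719, 0.0124]
tool_rot: [[-0.967, 0.255, -0.0], [0.255, 0.967, 0.0], [0.0, 0.0, -1.0]]
ft_force: [0.1, 0.8, -0.2]
grip_width: -0.0005
gripper_force: 0.0
```

```bash
python3 - <<'E'
from h import *
im,W=look('wrist')
im2,W2=look('scene')
cv2.imwrite('pics/b.png',np.hstack([cv2.resize(im[130:400,160:480,::-1],(480,405)),cv2.resize(im2[190:250,420:500,::-1],(320,240),interpolation=cv2.INTER_CUBIC)[:].repeat(1,0) if 0 else cv2.copyMakeBorder(cv2.resize(im2[190:250,420:500,::-1],(320,240)),0,165,0,0,0)]))
E
```

```text
(no output)
```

View pics/b.png

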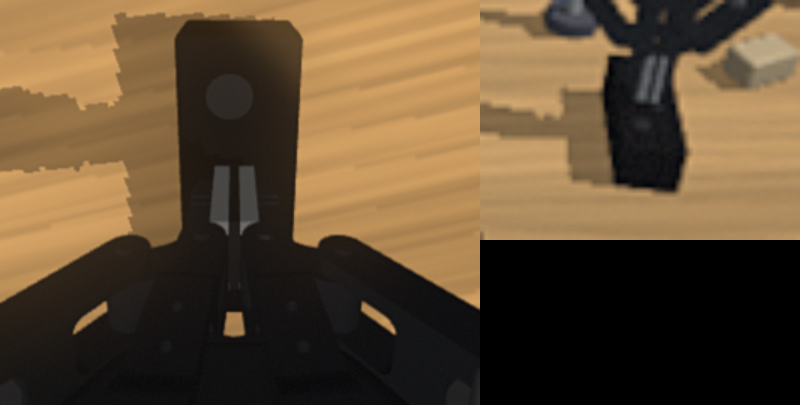

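```bash
python3 - <<'E'
from h import *
s=env.observe(); print(s['position'],s['q'],s['grip_width'])
im,W=cloud('scene'); 
for v in range(200,226,2): print(v,[tuple((W[v,u]*1000).round(0).astype(int)) for u in (460,463,465,468)], im[v,463])
im,W=cloud('wrist')
for v in range(236,300,8): print(v,[tuple((W[v,u]*1000).round(0).astype(int)) for u in (300,308,326,340)],im[v,308])
E
```

```text
[0.57884005 0.37191351 0.0124349 ] [ 2.28885216e+01  4.51512966e+01  6.41278754e+01 -7.31948712e-04
  7.07193161e+01 -5.23406596e+01] -0.00023777054762126254
200 [(np.int64(588), np.int64(357), np.int64(90)), (np.int64(591), np.int64(363), np.int64(92)), (np.int64(577), np.int64(376), np.int64(82)), (np.int64(591), np.int64(377), np.int64(92))] [45 42 39]
202 [(np.int64(591), np.int64(356), np.int64(87)), (np.int64(590), np.int64(365), np.int64(85)), (np.int64(585), np.int64(373), np.int64(81)), (np.int64(594), np.int64(377), np.int64(87))] [28 28 34]
204 [(np.int64(591), np.int64(357), np.int64(80)), (np.int64(591), np.int64(366), np.int64(79)), (np.int64(589), np.int64(372), np.int64(77)), (np.int64(596), np.int64(377), np.int64(82))] [83 85 88]
206 [(np.int64(583), np.int64(363), np.int64(67)), (np.int64(592), np.int64(366), np.int64(74)), (np.int64(588), np.int64(374), np.int64(70)), (np.int64(588), np.int64(383), np.int64(69))] [64 65 68]
208 [(np.int64(585), np.int64(363), np.int64(62)), (np.int64(588), np.int64(370), np.int64(64)), (np.int64(589), np.int64(375), np.int64(64)),
[... 2672 characters left out ...]
np.int64(384), np.int64(63))] [72 71 68]
276 [(np.int64(565), np.int64(368), np.int64(76)), (np.int64(566), np.int64(371), np.int64(75)), (np.int64(567), np.int64(378), np.int64(77)), (np.int64(574), np.int64(383), np.int64(69))] [71 70 68]
284 [(np.int64(562), np.int64(369), np.int64(86)), (np.int64(565), np.int64(372), np.int64(83)), (np.int64(567), np.int64(378), np.int64(83)), (np.int64(567), np.int64(383), np.int64(85))] [24 21 17]
292 [(np.int64(564), np.int64(369), np.int64(88)), (np.int64(565), np.int64(372), np.int64(88)), (np.int64(567), np.int64(378), np.int64(88)), (np.int64(568), np.int64(383), np.int64(87))] [26 23 21]<stdin>:4: RuntimeWarning: invalid value encountered in cast
```

The shut tips are really at about z 41 mm, while the reported TCP is 12 mm. So the fingers sit about 28 mm higher than reported, and they closed above the block. I'll open and go 26 mm lower, watching the force.

>>> {"op": "move_arm", "data": {"plan": "0 0 -0.01 0 0 0 0.085; 0 0 0 0 0 0 0.085; 0 0 0 0 0 0 0.085; 0 0 0 0 0 0 0.085; 0 0 0 0 0 0 0.085; 0 0 0.01 0 0 0 0.085; 0 0 0.01 0 0 0 0.085; 0 0 0.01 0 0 0 0.085; 0 0 0.006 0 0 0 0.085; 0 0 0 0 0 0 0.085"}}

```text
time_s: 6.32
position: [0.5786, 0.3718, -0.0142]
tool_rot: [[-0.967, 0.255, -0.001], [0.255, 0.967, -0.0], [0.001, -0.001, -1.0]]
ft_force: [-0.3, 0.6, -0.7]
grip_width: 0.0852
gripper_force: 0.0
```

>>> {"op": "move_arm", "data": {"plan": "0 0 0 0 0 0 0.03; 0 0 0 0 0 0 0.03; 0 0 0 0 0 0 0.03; 0 0 0 0 0 0 0.03; 0 0 0 0 0 0 0.03; 0 0 0 0 0 0 0.03; 0 0 0 0 0 0 0.03", "grip_force": 40}}

```text
time_s: 7.2
position: [0.5791, 0.3721, -0.013]
tool_rot: [[-0.967, 0.255, 0.001], [0.255, 0.967, 0.0], [-0.001, 0.001, -1.0]]
ft_force: [0.1, -0.1, 6.2]
grip_width: 0.0409
gripper_force: 43.0
```

>>> {"op": "move_arm", "data": {"plan": "0 0 -0.02 0 0 0 0.03; 0 0 -0.04 0 0 0 0.03; 0 0 -0.06 0 0 0 0.03; 0 0 0 0 0 0 0.03"}}

```text
time_s: 7.7
position: [0.5807, 0.3728, 0.1114]
tool_rot: [[-0.967, 0.255, 0.008], [0.255, 0.967, 0.003], [-0.007, 0.005, -1.0]]
ft_force: [-0.0, -0.3, -1.5]
grip_width: 0.0412
gripper_force: 42.5
```

```bash
python3 - <<'E'
from h import *
im,W=look('wrist',name='w3',tray=(.632,.132,.12,.009))
print(np.nanmin(W[200:,:,1]))
look('scene',tray=(.632,.132,.12,.009),pan=(.632,-.127,.1,.006)); look('top',tray=(.632,.132,.12,.009))
plan([.668,.144,.11],18.3,.03)
E
```

```text
tray 3286 ztop 0.0129 all [618.1 127. ] [135.3 161.1] 18.0 top [618.1 127. ] [135.3 161.1] 18.0
-0.08099774006730344
tray 666 ztop 0.0158 all [635.2 132.8] [160.6 159.9] 18.2 top [635.2 132.8] [160.6 159.9] 18.2
pan 484 ztop 0.0134 all [ 634.6 -125.8] [168.3 166.2] 6.2 top [ 634.6 -125.8] [168.3 166.2] 6.2
tray 784 ztop 0.0157 all [631.4 131.6] [159.3 158.2] 18.0 top [631.2 131.7] [159.1 158.1] 18.1
from [0.5781 0.3715 0.1048] yaw 75.2 turn -56.9 rows 6
-0.024 -0.033 -0.001 0 0 0.166 0.03; -0.029 -0.028 -0.001 0 0 0.166 0.03; -0.034 -0.023 -0.001 0 0 0.166 0.03; -0.037 -0.018 0 0 0 0.166 0.03; -0.039 -0.011 -0.001 0 0 0.166 0.03; -0.041 -0.004 -0.001 0 0 0.166 0.03
```

>>> {"op": "move_arm", "data": {"plan": "-0.024 -0.033 -0.001 0 0 0.166 0.03; -0.029 -0.028 -0.001 0 0 0.166 0.03; -0.034 -0.023 -0.001 0 0 0.166 0.03; -0.037 -0.018 0 0 0 0.166 0.03; -0.039 -0.011 -0.001 0 0 0.166 0.03; -0.041 -0.004 -0.001 0 0 0.166 0.03; 0 0 0 0 0 0 0.03; 0 0 0 0 0 0 0.03; 0 0 0 0 0 0 0.03"}}

```text
time_s: 8.98
position: [0.6683, 0.1452, 0.1107]
tool_rot: [[-0.314, 0.95, -0.001], [0.95, 0.314, 0.0], [0.0, -0.001, -1.0]]
ft_force: [-0.1, -0.3, -1.1]
grip_width: 0.0409
gripper_force: 42.4
```

```bash
python3 - <<'E'
from h import *
look('scene',tray=(.634,.132,.12,.009),blk=(.668,.144,.09,.11))
im,W=cloud('scene'); p=sel(W,.668,.144,.1,.10,.16); print(len(p),p.min(0),p.max(0))
im,W=cloud('top'); p=sel(W,.668,.144,.1,.09,.16); print(len(p),p.min(0),p.max(0))
im,W=look('wrist',blk=(.668,.144,.1,.10)); p=sel(W,.668,.144,.1,.12,.16); print(len(p)); 
cv2.imwrite('pics/w4.png',im[:,:,::-1])
plan([.668,.144,-.007],18.3,.03)
E
```

```text
tray 718 ztop 0.1287 all [634.8 132.9] [162.8 159.9] 17.9 top [689.8 143.5] [117.6  37.5] 88.2
blk 88 ztop 0.1297 all [689.8 143.5] [117.6  37.5] 88.2 top [689.8 143.5] [117.6  37.5] 88.2
693 [0.64049528 0.08563744 0.12316856] [0.7078031  0.20277536 0.15999321]
215 [0.65538415 0.08420306 0.12583168] [0.70242251 0.11153115 0.15995096]
blk 23 ztop 0.13 all [650. 196.] [40.7  0.5] 18.3 top [650. 196.] [40.7  0.5] 18.3
2083
from [0.6686 0.1447 0.1114] yaw 18.2 turn 0.1 rows 3
0 0 0.039 0 0 -0 0.03; 0 -0.001 0.04 0 0 -0 0.03; 0 0 0.039 0 0 -0 0.03
```

View pics/w4.png

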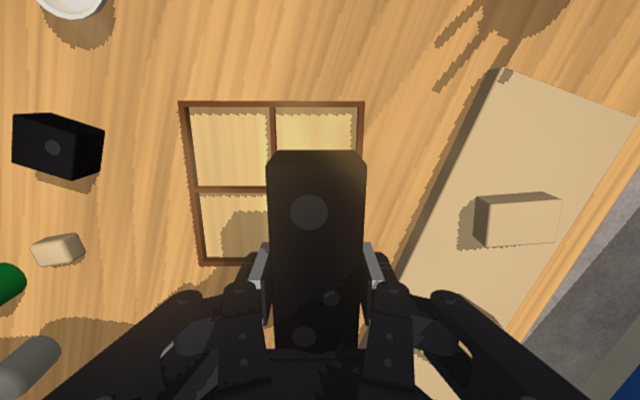

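The picture shows the block at (315,230), parallel to the tray and over the right-hand (far) long bay. Lower it.

>>> {"op": "move_arm", "data": {"plan": "0 0 0.039 0 0 0 0.03; 0 -0.001 0.04 0 0 0 0.03; 0 0 0.025 0 0 0 0.03; 0 0 0.009 0 0 0 0.03; 0 0 0.005 0 0 0 0.03; 0 0 0 0 0 0 0.03"}}

```text
time_s: 9.93
position: [0.6684, 0.1439, -0.0058]
tool_rot: [[-0.312, 0.95, 0.001], [0.95, 0.312, 0.0], [-0.0, 0.001, -1.0]]
ft_force: [1.5, -0.8, -0.5]
grip_width: 0.0412
gripper_force: 42.4
```

>>> {"op": "move_arm", "data": {"plan": "0 0 0.0015 0 0 0 0.03; 0 0 0.0015 0 0 0 0.03; 0 0 0 0 0 0 0.055; 0 0 0 0 0 0 0.055; 0 0 0 0 0 0 0.055; 0 0 0 0 0 0 0.055; 0 0 -0.03 0 0 0 0.055; 0 0 -0.05 0 0 0 0.06; 0 0 -0.06 0 0 0 0.085; 0 0 -0.06 0 0 0 0.085; 0 0 0 0 0 0 0.085; 0 0 0 0 0 0 0.085"}}

```text
time_s: 11.42
position: [0.6675, 0.1437, 0.1896]
tool_rot: [[-0.312, 0.95, -0.001], [0.95, 0.312, -0.0], [0.0, -0.001, -1.0]]
ft_force: [-0.8, -0.4, 0.2]
grip_width: 0.085
gripper_force: 0.0
```

```bash
python3 - <<'E'
from h import *
im,W=look('wrist',tray=(.632,.132,.12,.009),blk=(.668,.144,.09,.024))
look('scene',blk=(.668,.144,.09,.024))
look('scene',stand=(.436,.374,.045,.008))
plan([.40,.373,.18],112,.085)
E
```

```text
tray 7260 ztop 0.0412 all [630.4 131.4] [158.4 157.8] 18.0 top [666.  142.8] [ 42.  111.1] 18.1
blk 3876 ztop 0.0415 all [666.  142.9] [ 42.  111.3] 18.1 top [666.  142.8] [ 42.  111.1] 18.1
blk 670 ztop 0.0418 all [671.  142.5] [ 44.7 111.9] 18.1 top [671.  142.2] [ 44. 111.] 17.7
stand 190 ztop 0.0766 all [435.3 375.5] [39.6 40.1] 69.5 top [436.5 375.2] [17.5 19.8] 3.6
from [0.6674 0.1437 0.1886] yaw 18.2 turn -86.2 rows 10
0.03 -0.018 0.001 0 0 0.15 0.085; 0.027 -0.023 0.001 0 0 0.15 0.085; 0.024 -0.026 0.001 0 0 0.15 0.085; 0.019 -0.03 0 0 0 0.15 0.085; 0.014 -0.032 0.001 0 0 0.15 0.085; 0.01 -0.034 0.001 0 0 0.15 0.085; 0.004 -0.035 0.001 0 0 0.15 0.085; 0 -0.035 0.001 0 0 0.15 0.085; -0.006 -0.035 0.001 0 0 0.15 0.085; -0.012 -0.033 0.001 0 0 0.15 0.085
```

>>> {"op": "move_arm", "data": {"plan": "0.03 -0.018 0.001 0 0 0.15 0.085; 0.027 -0.023 0.001 0 0 0.15 0.085; 0.024 -0.026 0.001 0 0 0.15 0.085; 0.019 -0.03 0 0 0 0.15 0.085; 0.014 -0.032 0.001 0 0 0.15 0.085; 0.01 -0.034 0.001 0 0 0.15 0.085; 0.004 -0.035 0.001 0 0 0.15 0.085; 0 -0.035 0.001 0 0 0.15 0.085; -0.006 -0.035 0.001 0 0 0.15 0.085; -0.012 -0.033 0.001 0 0 0.15 0.085; 0 0 0 0 0 0 0.085; 0 0 0 0 0 0 0.085"}}

```text
time_s: 13.08
position: [0.4004, 0.3726, 0.1809]
tool_rot: [[0.925, 0.38, -0.001], [0.38, -0.925, -0.001], [-0.001, 0.0, -1.0]]
ft_force: [-0.1, -0.5, -0.3]
grip_width: 0.0851
gripper_force: 0.0
```

```bash
python3 - <<'E'
from h import *
im,W=look('wrist',name='w5',stand=(.43,.374,.045,.008),head=(.43,.374,.016,.06))
j=sel(W,.43,.374,.035,.046,.058); j=j[np.hypot(j[:,0]-.430,j[:,1]-.3745)>.016]
c=j[:,:2].mean(0); print('jaw',len(j),c, np.degrees(np.arctan2(c[1]-.3745,c[0]-.430)))
plan([.432,.374,.09],112,.085)
E
```

```text
stand 1155 ztop 0.0779 all [430.9 375.9] [44.4 40.8] 61.4 top [430.2 374.5] [18.9 19.1] 5.9
head 400 ztop 0.0782 all [430.3 374.5] [19.  19.1] 5.9 top [430.2 374.5] [18.9 19.1] 5.9
jaw 73 [0.45174033 0.38302781] 21.417980973307273
from [0.4007 0.3725 0.181 ] yaw -67.7 turn -0.3 rows 2
0.015 0.005 0.045 0 0 0.002 0.085; 0.015 0.005 0.046 0 0 0.002 0.085
```

>>> {"op": "move_arm", "data": {"plan": "0.015 0.005 0.045 0 0 0.002 0.085; 0.014 0.005 0.046 0 0 0.002 0.085; 0 0 0.04 0 0 0 0.085; 0 0 0.027 0 0 0 0.085; 0 0 0.01 0 0 0 0.085; 0 0 0 0 0 0 0.0; 0 0 0 0 0 0 0.0; 0 0 0 0 0 0 0.0; 0 0 0 0 0 0 0.0; 0 0 0 0 0 0 0.0; 0 0 0 0 0 0 0.0; 0 0 0 0 0 0 0", "grip_force": 40}}

```text
time_s: 14.62
position: [0.4311, 0.3748, 0.0142]
tool_rot: [[0.927, 0.375, 0.001], [0.375, -0.927, 0.0], [0.001, 0.0, -1.0]]
ft_force: [-1.3, -1.8, 6.2]
grip_width: 0.0192
gripper_force: 39.0
```

>>> {"op": "move_arm", "data": {"plan": "0 0 0 0 0 0 0; 0 0 0 0 0 0 0; 0 0 -0.02 0 0 0 0; 0 0 -0.04 0 0 0 0; 0 0 -0.05 0 0 0 0; 0 0 0 0 0 0 0; 0 0 0 0 0 0 0"}}

```text
time_s: 15.5
position: [0.4301, 0.3744, 0.1224]
tool_rot: [[0.927, 0.374, -0.002], [0.374, -0.927, -0.001], [-0.002, 0.0, -1.0]]
ft_force: [0.2, -0.1, -1.6]
grip_width: 0.0194
gripper_force: 39.2
```

```bash
python3 - <<'E'
from h import *
im,W=cloud('wrist'); cv2.imwrite('pics/w6.png',im[:,:,::-1])
im,W=cloud('scene'); p=sel(W,.431,.374,.04,.06,.14); print('scene zmin',np.sort(p[:,2])[:8].round(3))
plan([.584,.156,.123],112,0.)
E
```

```text
scene zmin [0.108 0.108 0.108 0.108 0.109 0.109 0.109 0.11 ]
from [0.43   0.3743 0.1219] yaw -68.0 turn 0.0 rows 5
0.012 0.052 0 0 0 -0 0; 0.012 0.052 0 0 0 -0 0; 0.013 0.052 -0.001 0 0 -0 0; 0.012 0.052 0 0 0 -0 0; 0.012 0.052 0 0 0 -0 0
```

View pics/w6.png

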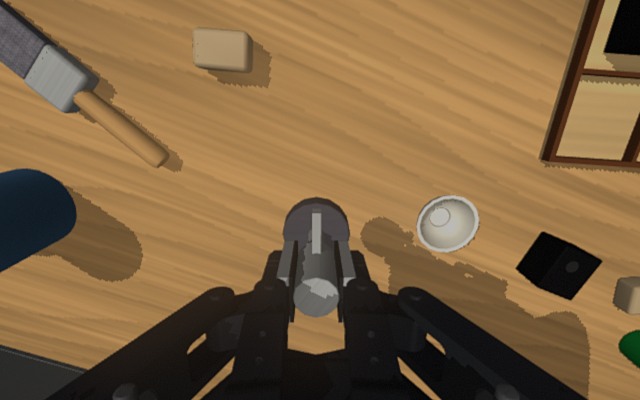

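The stand is held upright, head at (317,295), base at (315,222). Carry it to the near +y bay.

>>> {"op": "move_arm", "data": {"plan": "0.012 0.052 0 0 0 0 0; 0.012 0.052 0 0 0 0 0; 0.013 0.052 -0.001 0 0 0 0; 0.012 0.052 0 0 0 0 0; 0.012 0.052 0 0 0 0 0; 0 0 0 0 0 0 0; 0 0 0 0 0 0 0; 0 0 0.04 0 0 0 0; 0 0 0.04 0 0 0 0; 0 0 0.015 0 0 0 0; 0 0 0 0 0 0 0"}}

```text
time_s: 16.98
position: [0.5842, 0.1571, 0.0292]
tool_rot: [[0.927, 0.375, -0.001], [0.375, -0.927, -0.0], [-0.001, -0.0, -1.0]]
ft_force: [0.3, -0.1, -1.5]
grip_width: 0.0188
gripper_force: 39.5
```

>>> {"op": "move_arm", "data": {"plan": "0 0.001 0.006 0 0 0 0; 0 0 0.003 0 0 0 0; 0 0 0.002 0 0 0 0; 0 0 0 0 0 0 0; 0 0 0 0 0 0 0.045; 0 0 0 0 0 0 0.045; 0 0 0 0 0 0 0.045; 0 0 -0.03 0 0 0 0.045; 0 0 -0.05 0 0 0 0.045; 0 0 -0.06 0 0 0 0.085; 0 0 0 0 0 0 0.085; 0 0 0 0 0 0 0.085"}}

```text
time_s: 18.48
position: [0.5846, 0.1555, 0.1579]
tool_rot: [[0.927, 0.374, -0.001], [0.374, -0.927, -0.0], [-0.001, -0.0, -1.0]]
ft_force: [-0.6, -0.2, -0.9]
grip_width: 0.0849
gripper_force: 0.0
```

```bash
python3 - <<'E'
from h import *
for n in ('scene','wrist'): print(n); look(n,stand=(.584,.156,.03,.02),head=(.584,.156,.03,.07)) 
look('scene',flux=(.433,-.138,.035,.008))
plan([.40,-.12,.20],90,.085)
E
```

```text
scene
stand 135 ztop 0.0807 all [594.4 152.1] [35.5 29.5] 5.9 top [588.5 155.4] [16.  18.3] 78.0
head 45 ztop 0.0814 all [588.5 154.4] [18.  18.6] 82.4 top [588.5 155.4] [16.  18.3] 78.0
wrist
stand 698 ztop 0.0819 all [587.  160.7] [40.4 34.5] 52.2 top [584.  155.2] [19.3 19. ] 32.2
head 454 ztop 0.082 all [584.  155.2] [19.4 19. ] 33.4 top [584.  155.2] [19.3 19. ] 32.2
flux 256 ztop 0.0799 all [ 440.8 -137.4] [28.5 39.1] 5.2 top [ 435.5 -137.8] [15.4 16.9] 89.1
from [0.5845 0.1554 0.1569] yaw -68.0 turn -22.0 rows 7
-0.039 0.027 -0.006 0 0 0.055 0.085; -0.038 0.028 -0.006 0 0 0.055 0.085; -0.036 0.031 -0.006 0 0 0.055 0.085; -0.034 0.033 -0.007 0 0 0.055 0.085; -0.032 0.034 -0.006 0 0 0.055 0.085; -0.031 0.037 -0.006 0 0 0.055 0.085; -0.028 0.037 -0.006 0 0 0.055 0.085
```

>>> {"op": "move_arm", "data": {"plan": "-0.039 0.027 -0.006 0 0 0.055 0.085; -0.038 0.028 -0.006 0 0 0.055 0.085; -0.036 0.031 -0.006 0 0 0.055 0.085; -0.034 0.033 -0.007 0 0 0.055 0.085; -0.032 0.034 -0.006 0 0 0.055 0.085; -0.031 0.037 -0.006 0 0 0.055 0.085; -0.028 0.037 -0.006 0 0 0.055 0.085; 0 0 0 0 0 0 0.085; 0 0 0 0 0 0 0.085"}}

```text
time_s: 19.75
position: [0.401, -0.1192, 0.2009]
tool_rot: [[1.0, -0.001, -0.001], [-0.001, -1.0, 0.001], [-0.001, -0.001, -1.0]]
ft_force: [-0.5, -0.0, -0.2]
grip_width: 0.0849
gripper_force: 0.0
```

```bash
python3 - <<'E'
from h import *
im,W=look('wrist',flux=(.43,-.138,.035,.008),cap=(.43,-.138,.03,.07),green=(.39,-.054,.035,.06),purp=(.35,-.133,.035,.06),p2=(.355,-.205,.04,.06))
plan([.431,-.1385,.10],90,.085)
E
```

```text
flux 1149 ztop 0.0818 all [ 430.4 -138.6] [38.7 38.5] 73.8 top [ 430.1 -138.9] [19.1 19.1] 16.3
cap 343 ztop 0.0822 all [ 430.1 -138.8] [19.1 19.1] 16.3 top [ 430.1 -138.9] [19.1 19.1] 16.3
green 436 ztop 0.0823 all [389.6 -54.1] [21.7 20.2] 43.9 top [388.9 -53.9] [18.8 19.2] 82.9
purp 410 ztop 0.0821 all [ 349.6 -133.5] [19.9 21.6] 49.8 top [ 348. -133.] [19.  18.6] 60.0
p2 421 ztop 0.0821 all [ 356.2 -208. ] [20.8 20.2] 24.9 top [ 355.8 -208.7] [18.7 19.1] 1.6
from [ 0.4011 -0.1188  0.2009] yaw -90.0 turn 0.0 rows 2
0.015 0.01 0.05 0 0 -0 0.085; 0.015 0.01 0.051 0 0 -0 0.085
```

>>> {"op": "move_arm", "data": {"plan": "0.015 0.01 0.05 0 0 0 0.085; 0.015 0.01 0.051 0 0 0 0.085; 0 0 0 0 0 0 0.085; 0 0 0.04 0 0 0 0.085; 0 0 0.04 0 0 0 0.085; 0 0 0.02 0 0 0 0.085; 0 0 0.012 0 0 0 0.085; 0 0 0 0 0 0 0.085; 0 0 0 0 0 0 0.085"}}

```text
time_s: 20.92
position: [0.4316, -0.1397, -0.0105]
tool_rot: [[1.0, -0.001, 0.002], [-0.001, -1.0, -0.001], [0.002, 0.001, -1.0]]
ft_force: [-0.3, 0.2, -0.2]
grip_width: 0.0852
gripper_force: 0.0
```

>>> {"op": "move_arm", "data": {"plan": "0 0 0 0 0 0 0.03; 0 0 0 0 0 0 0.03; 0 0 0 0 0 0 0.03; 0 0 0 0 0 0 0.03; 0 0 0 0 0 0 0.03; 0 0 0 0 0 0 0.03; 0 0 0 0 0 0 0.03", "grip_force": 30}}

```text
time_s: 21.8
position: [0.431, -0.1395, -0.0112]
tool_rot: [[1.0, -0.001, 0.0], [-0.001, -1.0, -0.0], [0.0, 0.0, -1.0]]
ft_force: [-1.1, 0.7, 5.1]
grip_width: 0.0392
gripper_force: 29.7
```

>>> {"op": "move_arm", "data": {"plan": "0 0 -0.02 0 0 0 0.03; 0 0 -0.04 0 0 0 0.03; 0 0 -0.06 0 0 0 0.03; 0 0 0 0 0 0 0.03; 0 0 0 0 0 0 0.03"}}

```text
time_s: 22.42
position: [0.4304, -0.1392, 0.1077]
tool_rot: [[1.0, -0.001, -0.001], [-0.001, -1.0, 0.001], [-0.001, -0.001, -1.0]]
ft_force: [0.9, 0.5, -0.2]
grip_width: 0.0387
gripper_force: 30.6
```

```bash
python3 - <<'E'
from h import *
im,W=cloud('scene'); p=sel(W,.433,-.139,.03,.05,.14); print('zmin',np.sort(p[:,2])[:8].round(3))
plan([.6075,.084,.11],63,.03)
E
```

```text
zmin [0.12  0.12  0.121 0.121 0.121 0.121 0.121 0.122]
from [ 0.4302 -0.1391  0.1072] yaw -90.1 turn -26.9 rows 6
0.029 -0.037 0 0 0 0.078 0.03; 0.027 -0.04 -0.001 0 0 0.078 0.03; 0.023 -0.041 0 0 0 0.078 0.03; 0.02 -0.043 -0.001 0 0 0.078 0.03; 0.017 -0.045 0 0 0 0.078 0.03; 0.013 -0.045 -0.001 0 0 0.078 0.03
```

>>> {"op": "move_arm", "data": {"plan": "0.029 -0.037 0 0 0 0.078 0.03; 0.027 -0.04 -0.001 0 0 0.078 0.03; 0.023 -0.041 0 0 0 0.078 0.03; 0.02 -0.043 -0.001 0 0 0.078 0.03; 0.017 -0.045 0 0 0 0.078 0.03; 0.013 -0.045 -0.001 0 0 0.078 0.03; 0 0 0 0 0 0 0.03; 0 0 0.03 0 0 0 0.03; 0 0 0.04 0 0 0 0.03; 0 0 0.025 0 0 0 0.03; 0 0 0 0 0 0 0.03; 0 0 0 0 0 0 0.03"}}

```text
time_s: 23.98
position: [0.6081, 0.0831, 0.0169]
tool_rot: [[0.892, -0.452, 0.0], [-0.452, -0.892, -0.0], [0.0, -0.0, -1.0]]
ft_force: [-0.1, -1.3, -1.1]
grip_width: 0.0391
gripper_force: 30.7
```

>>> {"op": "move_arm", "data": {"plan": "0 -0.001 0.012 0 0 0 0.03; 0 0 0.006 0 0 0 0.03; 0 0 0.003 0 0 0 0.03; 0 0 0.002 0 0 0 0.03; 0 0 0 0 0 0 0.03; 0 0 0 0 0 0 0.052; 0 0 0 0 0 0 0.052; 0 0 0 0 0 0 0.052; 0 0 0 0 0 0 0.052; 0 0 -0.02 0 0 0 0.052; 0 0 -0.04 0 0 0 0.052; 0 0 -0.06 0 0 0 0.055"}}

```text
time_s: 25.48
position: [0.6074, 0.0844, 0.1134]
tool_rot: [[0.892, -0.452, -0.004], [-0.452, -0.892, 0.0], [-0.003, 0.001, -1.0]]
ft_force: [0.7, -0.0, 0.6]
grip_width: 0.0551
gripper_force: 0.0
```

>>> {"op": "move_arm", "data": {"plan": "0 0 -0.06 0 0 0 0.085; 0 0 0 0 0 0 0.085; 0 0 0 0 0 0 0.085"}}

```text
time_s: 25.85
position: [0.6079, 0.0844, 0.1727]
tool_rot: [[0.892, -0.452, -0.001], [-0.452, -0.892, 0.0], [-0.001, 0.0, -1.0]]
ft_force: [-0.3, 0.1, -0.3]
grip_width: 0.0849
gripper_force: 0.0
```

```bash
python3 - <<'E'
from h import *
for n in ('scene','wrist'): print(n); look(n,flux=(.609,.084,.03,.03),head=(.584,.156,.03,.07),blk=(.668,.144,.05,.024)) 
look('scene',cube=(.446,-.34,.04,.008),jar=(.583,-.341,.04,.008))
plan([.45,-.31,.20],57,.085)
E
```

```text
scene
flux 260 ztop 0.0851 all [616.   83.7] [40.  31.7] 77.7 top [611.7  84.7] [17.5 16.3] 60.9
head 44 ztop 0.0813 all [589.3 155.5] [16.5 16.6] 78.1 top [589.3 155.3] [16.1 16.5] 77.9
blk 546 ztop 0.0417 all [670.8 145. ] [44.8 98.7] 18.4 top [670.7 145. ] [44.5 98.7] 18.4
wrist
flux 1323 ztop 0.0857 all [608.6  83.6] [38.4 36.7] 59.5 top [607.5  84. ] [19.1 19.2] 73.9
head 386 ztop 0.082 all [584.4 154.5] [19.3 19.4] 67.8 top [584.5 154.6] [19.2 19.4] 67.8
blk 4014 ztop 0.0422 all [667.1 143.7] [42.2 99.9] 18.1 top [667.1 143.7] [42.2 99.9] 18.1
cube 288 ztop 0.0437 all [ 446.2 -339.2] [44.1 45.1] 56.6 top [ 446.7 -338.9] [42.1 41.6] 55.6
jar 358 ztop 0.0434 all [ 584.9 -340.3] [50.1 49.9] 83.6 top [ 583.  -342.5] [48.8 44.4] 70.7
from [0.6077 0.0844 0.1718] yaw -116.9 turn -6.1 rows 8
0.005 0.053 -0.004 0 0 0.013 0.085; 0.005 0.053 -0.003 0 0 0.013 0.085; 0.006 0.052 -0.004 0 0 0.013 0.085; 0.007 0.053 -0.003 0 0 0.013 0.085; 0.007 0.053 -0.004 0 0 0.013 0.085; 0.009 0.052 -0.003 0 0 0.013 0.085; 0.008 0.053 -0.004 0 0 0.013 0.085; 0.01 0.052 -0.003 0 0 0.013 0.085
```

>>> {"op": "move_arm", "data": {"plan": "0.005 0.053 -0.004 0 0 0.013 0.085; 0.005 0.053 -0.003 0 0 0.013 0.085; 0.006 0.052 -0.004 0 0 0.013 0.085; 0.007 0.053 -0.003 0 0 0.013 0.085; 0.007 0.053 -0.004 0 0 0.013 0.085; 0.009 0.052 -0.003 0 0 0.013 0.085; 0.008 0.053 -0.004 0 0 0.013 0.085; 0.01 0.052 -0.003 0 0 0.013 0.085; 0 0 0 0 0 0 0.085; 0 0 0 0 0 0 0.085"}}

```text
time_s: 27.25
position: [0.4505, -0.3098, 0.2006]
tool_rot: [[0.84, -0.543, -0.001], [-0.543, -0.84, 0.002], [-0.002, -0.001, -1.0]]
ft_force: [-0.7, -0.2, 0.1]
grip_width: 0.0848
gripper_force: 0.0
```

```bash
python3 - <<'E'
from h import *
look('wrist',cube=(.443,-.34,.04,.03),jar=(.58,-.341,.04,.03),pan=(.632,-.127,.1,.008))
plan([.4425,-.3405,.10],56.5,.085)
E
```

```text
cube 1492 ztop 0.0448 all [ 442.  -340.9] [42.1 42. ] 56.9 top [ 442.  -340.9] [42.1 41.8] 56.9
jar 2066 ztop 0.0446 all [ 578.2 -342.5] [47.2 47. ] 53.1 top [ 578.2 -342.5] [47.4 46.5] 56.4
pan 3039 ztop 0.0142 all [ 631.9 -126.3] [168.7 167.9] 61.5 top [ 631.9 -126.3] [168.7 167.9] 61.5
from [ 0.4508 -0.3094  0.2008] yaw -122.8 turn -0.7 rows 2
0.005 0.015 0.05 0 0 0.006 0.085; 0.005 0.016 0.051 0 0 0.006 0.085
```

>>> {"op": "move_arm", "data": {"plan": "0.005 0.015 0.05 0 0 0.004 0.085; 0.005 0.016 0.051 0 0 0.002 0.085; 0 0 0 0 0 0 0.085; 0 0 0.04 0 0 0 0.085; 0 0 0.04 0 0 0 0.085; 0 0 0.02 0 0 0 0.085; 0 0 0.012 0 0 0 0.085; 0 0 0 0 0 0 0.085; 0 0 0 0 0 0 0.03; 0 0 0 0 0 0 0.03; 0 0 0 0 0 0 0.03; 0 0 0 0 0 0 0.03", "grip_force": 60}}

```text
time_s: 28.8
position: [0.4426, -0.342, -0.0105]
tool_rot: [[0.837, -0.547, 0.001], [-0.547, -0.837, -0.001], [0.002, 0.0, -1.0]]
ft_force: [0.8, 1.3, 6.8]
grip_width: 0.0413
gripper_force: 62.8
```

>>> {"op": "move_arm", "data": {"plan": "0 0 0 0 0 0 0.03; 0 0 0 0 0 0 0.03; 0 0 0 0 0 0 0.03; 0 0 0 0 0 0 0.03; 0 0 -0.02 0 0 0 0.03; 0 0 -0.04 0 0 0 0.03; 0 0 -0.04 0 0 0 0.03; 0 0 0 0 0 0 0.03; 0 0 0 0 0 0 0.03"}}

```text
time_s: 29.92
position: [0.4414, -0.3409, 0.0867]
tool_rot: [[0.837, -0.547, -0.002], [-0.547, -0.837, 0.002], [-0.003, -0.001, -1.0]]
ft_force: [0.1, -0.7, -6.1]
grip_width: 0.0411
gripper_force: 62.8
```

```bash
python3 - <<'E'
from h import *
im,W=cloud('scene'); p=sel(W,.443,-.34,.03,.05,.14); print('zmin',np.sort(p[:,2])[:8].round(3))
plan([.6035,-.1085,.09],57,.03)
E
```

```text
zmin [0.097 0.098 0.098 0.098 0.098 0.098 0.098 0.099]
from [ 0.4413 -0.3409  0.0864] yaw -123.2 turn 0.2 rows 6
0.001 -0.047 -0.001 0 0 -0.001 0.03; 0.002 -0.047 0 0 0 -0.001 0.03; 0.001 -0.048 -0.001 0 0 -0.001 0.03; 0.002 -0.047 0 0 0 -0.001 0.03; 0.002 -0.047 -0.001 0 0 -0.001 0.03; 0.001 -0.047 -0.001 0 0 -0.001 0.03
```

>>> {"op": "move_arm", "data": {"plan": "0.001 -0.047 -0.001 0 0 -0.001 0.03; 0.002 -0.047 0 0 0 -0.001 0.03; 0.001 -0.048 -0.001 0 0 -0.001 0.03; 0.002 -0.047 0 0 0 -0.001 0.03; 0.002 -0.047 -0.001 0 0 -0.001 0.03; 0.001 -0.047 -0.001 0 0 -0.001 0.03; 0 0 0 0 0 0 0.03; 0 0 0.03 0 0 0 0.03; 0 0 0.035 0 0 0 0.03; 0 0 0.02 0 0 0 0.03; 0 0 0 0 0 0 0.03"}}

```text
time_s: 31.35
position: [0.6021, -0.1095, 0.0047]
tool_rot: [[0.84, -0.543, -0.006], [-0.543, -0.84, 0.002], [-0.006, 0.001, -1.0]]
ft_force: [-0.3, 0.2, -6.0]
grip_width: 0.041
gripper_force: 63.5
```

>>> {"op": "move_arm", "data": {"plan": "0 0 0.006 0 0 0 0.03; 0 0 0.003 0 0 0 0.03; 0 0 0.002 0 0 0 0.03; 0 0 0 0 0 0 0.03; 0 0 0 0 0 0 0.055; 0 0 0 0 0 0 0.055; 0 0 0 0 0 0 0.055; 0 0 0 0 0 0 0.055; 0 0 -0.04 0 0 0 0.055; 0 0 -0.06 0 0 0 0.085; 0 0 -0.06 0 0 0 0.085; 0 0 0 0 0 0 0.085"}}

```text
time_s: 32.85
position: [0.6059, -0.1101, 0.1616]
tool_rot: [[0.84, -0.542, 0.009], [-0.542, -0.84, -0.004], [0.01, -0.002, -1.0]]
ft_force: [0.7, 0.7, -1.3]
grip_width: 0.0849
gripper_force: 0.0
```

```bash
python3 - <<'E'
from h import *
look('wrist',cube=(.604,-.108,.04,.03),pan=(.632,-.127,.1,.008))
look('scene',cube=(.604,-.108,.04,.03),jar=(.583,-.341,.04,.03))
plan([.579,-.342,.10],57,.085)
E
```

```text
cube 1854 ztop 0.0454 all [ 600.7 -108.8] [41.9 42.4] 57.4 top [ 600.7 -108.8] [41.9 42.4] 57.4
pan 3974 ztop 0.0451 all [ 629.6 -126. ] [167.5 168.2] 58.8 top [ 600.7 -108.7] [41.9 42.4] 57.5
cube 248 ztop 0.0482 all [ 606.4 -108.3] [43.9 43.2] 55.1 top [ 606.4 -108.4] [43.7 43.2] 55.1
jar 215 ztop 0.0438 all [ 582.6 -341.4] [49.  46.6] 72.7 top [ 583.3 -341.9] [47.7 47. ] 82.0
from [ 0.6038 -0.1094  0.1564] yaw -122.8 turn -0.2 rows 5
0.021 0.042 0.011 0 0 0.001 0.085; 0.021 0.042 0.012 0 0 0.001 0.085; 0.021 0.041 0.011 0 0 0.001 0.085; 0.021 0.042 0.011 0 0 0.001 0.085; 0.022 0.042 0.011 0 0 0.001 0.085
```

>>> {"op": "move_arm", "data": {"plan": "0.021 0.042 0.011 0 0 0.001 0.085; 0.021 0.042 0.012 0 0 0.001 0.085; 0.021 0.041 0.011 0 0 0.001 0.085; 0.021 0.042 0.011 0 0 0.001 0.085; 0.022 0.042 0.011 0 0 0.001 0.085; 0 0 0 0 0 0 0.085; 0 0 0 0 0 0 0.085; 0 0 0.04 0 0 0 0.085; 0 0 0.04 0 0 0 0.085; 0 0 0.02 0 0 0 0.085; 0 0 0.012 0 0 0 0.085; 0 0 0 0 0 0 0.085"}}

```text
time_s: 34.45
position: [0.5794, -0.3416, -0.0118]
tool_rot: [[0.838, -0.546, -0.001], [-0.546, -0.838, 0.001], [-0.001, -0.0, -1.0]]
ft_force: [0.6, 0.0, 0.1]
grip_width: 0.0849
gripper_force: 0.0
```

>>> {"op": "move_arm", "data": {"plan": "0 0 0 0 0 0 0.04; 0 0 0 0 0 0 0.04; 0 0 0 0 0 0 0.04; 0 0 0 0 0 0 0.04; 0 0 0 0 0 0 0.04; 0 0 0 0 0 0 0.04; 0 0 -0.02 0 0 0 0.04; 0 0 -0.04 0 0 0 0.04; 0 0 -0.04 0 0 0 0.04; 0 0 0 0 0 0 0.04; 0 0 0 0 0 0 0.04", "grip_force": 40}}

```text
time_s: 35.83
position: [0.5788, -0.3421, 0.0875]
tool_rot: [[0.837, -0.547, -0.001], [-0.547, -0.837, 0.001], [-0.002, -0.0, -1.0]]
ft_force: [-0.4, -0.3, -2.7]
grip_width: 0.0465
gripper_force: 41.4
```

```bash
python3 - <<'E'
from h import *
im,W=cloud('scene'); p=sel(W,.58,-.342,.035,.05,.14); print('zmin',np.sort(p[:,2])[:8].round(3))
plan([.6610,-.146,.09],57,.04)
E
```

```text
zmin [0.099 0.099 0.099 0.099 0.099 0.1   0.1   0.1  ]
from [ 0.5786 -0.342   0.0869] yaw -123.1 turn 0.1 rows 4
-0.01 -0.052 -0.001 0 0 -0.001 0.04; -0.009 -0.053 -0.001 0 0 -0.001 0.04; -0.009 -0.052 0 0 0 -0.001 0.04; -0.01 -0.052 -0.001 0 0 -0.001 0.04
```

>>> {"op": "move_arm", "data": {"plan": "-0.01 -0.052 -0.001 0 0 -0.001 0.04; -0.009 -0.053 -0.001 0 0 -0.001 0.04; -0.009 -0.052 0 0 0 -0.001 0.04; -0.01 -0.052 -0.001 0 0 -0.001 0.04; 0 0 0 0 0 0 0.04; 0 0 0 0 0 0 0.04; 0 0 0.03 0 0 0 0.04; 0 0 0.035 0 0 0 0.04; 0 0 0.02 0 0 0 0.04; 0 0 0 0 0 0 0.04; 0 0 0 0 0 0 0.04"}}

```text
time_s: 37.25
position: [0.6616, -0.1476, 0.0073]
tool_rot: [[0.839, -0.544, 0.001], [-0.544, -0.839, -0.001], [0.001, -0.0, -1.0]]
ft_force: [0.5, -0.1, -0.1]
grip_width: 0.0469
gripper_force: 41.6
```

>>> {"op": "move_arm", "data": {"plan": "0 0 0.007 0 0 0 0.04; 0 0 0.004 0 0 0 0.04; 0 0 0.003 0 0 0 0.04; 0 0 0 0 0 0 0.04; 0 0 0 0 0 0 0.065; 0 0 0 0 0 0 0.065; 0 0 0 0 0 0 0.065; 0 0 0 0 0 0 0.065; 0 0 -0.04 0 0 0 0.065; 0 0 -0.06 0 0 0 0.085; 0 0 -0.06 0 0 0 0.085; 0 0 0 0 0 0 0.085"}}

```text
time_s: 38.75
position: [0.6633, -0.1472, 0.1582]
tool_rot: [[0.84, -0.543, 0.01], [-0.543, -0.84, -0.004], [0.01, -0.002, -1.0]]
ft_force: [-0.2, -0.6, -0.1]
grip_width: 0.0848
gripper_force: 0.0
```

>>> {"op": "move_arm", "data": {"plan": "-0.05 0 -0.03 0 0 0 0.085; -0.05 0 0 0 0 0 0.085; -0.05 0 0 0 0 0 0.085; -0.05 0 0 0 0 0 0.085; 0 0 0 0 0 0 0.085; 0 0 0 0 0 0 0.085; 0 0 0 0 0 0 0.085"}}

```text
time_s: 39.62
position: [0.4942, -0.0386, 0.182]
tool_rot: [[0.839, -0.544, -0.0], [-0.544, -0.839, -0.0], [-0.0, 0.0, -1.0]]
ft_force: [0.7, -0.1, 0.6]
grip_width: 0.0846
gripper_force: 0.0
```

```bash
python3 - <<'E'
from h import *
im,_=look('scene',name='sF',cube=(.604,-.108,.04,.03),jar=(.663,-.146,.04,.03),flux=(.609,.084,.03,.07),head=(.584,.156,.03,.07),blk=(.668,.144,.05,.024),short=(.448,.115,.045,.008))
cv2.imwrite('pics/f.png',cv2.resize(im[160:290,200:480,::-1],(800,371),interpolation=cv2.INTER_CUBIC))
look('wrist',jar=(.663,-.146,.04,.03),short=(.448,.115,.045,.008))
E
```

```text
cube 252 ztop 0.0481 all [ 606.4 -108.9] [43.  44.3] 56.1 top [ 606.  -108.8] [42.9 43.3] 56.5
jar 263 ztop 0.0478 all [ 664.3 -146.5] [47.2 46.5] 40.1 top [ 663.  -146.2] [46.4 46.4] 28.1
flux 55 ztop 0.085 all [611.7  84.2] [16.4 18.6] 1.0 top [610.   85.4] [16.5 18.1] 53.5
head 44 ztop 0.0815 all [588.8 155.3] [17.3 17.3] 12.0 top [589.  155.4] [16.6 16.9] 88.5
blk 536 ztop 0.0419 all [670.1 145.3] [44.4 98.1] 18.3 top [669.9 145.2] [43.9 98.1] 18.3
short 229 ztop 0.0373 all [450.1 115.2] [42.3 51. ] 89.6 top [450.  115.6] [41.7 51.1] 88.8
jar none
short 1197 ztop 0.0383 all [445.  113.6] [42.3 49.8] 89.4 top [444.8 113.8] [42.2 49.4] 89.8
```

View pics/f.png

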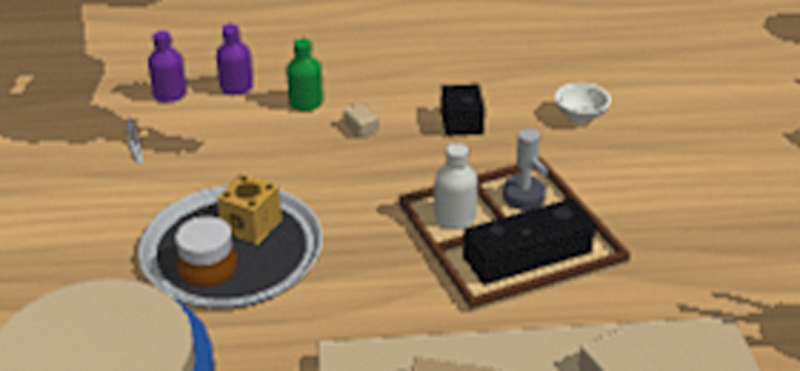

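In the final picture the jar (205,250) and cube (250,208) stand in the pan. The bottle (455,190), stand (525,165) and long block (530,240) are in their bays, and the short block (462,108) hasn't moved.

```bash
python3 -c "
from rig import env
print(env.close_job())"
```

```text
the job is handed in; nothing more can be done
None
```

Both kits are made up and the job was handed in at about 40 s; the last camera check showed all five things upright in their places and the short block where it started, but the hand-in returned no verdict.

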